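# Find the full seed-sample tube by its weight and clip it into the tube mixer

## Task

Two of the three look-alike sample tubes in the blue rack are empty: feel by lifting which one is full, and press that one down past the orange sprung jaw of the tube mixer until it lies fully home in the fork, centred lengthwise, with the jaw closed over it. The empty tubes must end lying in the rack's cradles and must never be left in the mixer's fork; leave everything else on the bench where it is.

Things in the scene. Friction and masses are not known exactly. Their poses are not given: they have to be found in the camera images.
- tube_a: One of three sealed, opaque white sample tubes with green ends, all alike to the eye: octagonal, 40 across the flats, 180 long, not apt to roll. One is full (a soil core inside, 360 to 450 g in all), the other two are empty (80 to 110 g); only the weight tells which. Origin at its centre, x along its axis, y and z square to flats. It starts lying in a cradle of the rack, flats to the sides.
- tube_b: One of three sealed, opaque white sample tubes with green ends, all alike to the eye: octagonal, 40 across the flats, 180 long, not apt to roll. One is full (a soil core inside, 360 to 450 g in all), the other two are empty (80 to 110 g); only the weight tells which. Origin at its centre, x along its axis, y and z square to flats. It starts lying in a cradle of the rack, flats to the sides.
- tube_c: One of three sealed, opaque white sample tubes with green ends, all alike to the eye: octagonal, 40 across the flats, 180 long, not apt to roll. One is full (a soil core inside, 360 to 450 g in all), the other two are empty (80 to 110 g); only the weight tells which. Origin at its centre, x along its axis, y and z square to flats. It starts lying in a cradle of the rack, flats to the sides.
- rack: Fixed rack: aluminium plate 160 x 280 x 6 with three blue cradles at y = -100, 0 and +100, each of two 45-degree V saddles at x = -55 and +55 (20 long, tops 37 above the bench), open between them. A tube lies along x, its axis 45 above the bench. Origin on the bench under the plate's centre.
- seat (a point): Centre of a tube that is home in the fork on the fixed white mixer (210 x 130 x 50): 105 above the bench unloaded, x = tube axis, z up; it sinks with the platform. Stations at x = -55 and 55, 20 long: a 45-degree V saddle, at -y a prong (inner face y = -22.5, top 20 above seat), orange jaw at +y. Between x = -44 and 44 nothing but the jaw's shaft, 29 below.
- platform (a joint): How far (m) the sprung platform that carries fork and jaw has sunk straight down: 0 unloaded, about 0.002 under an empty tube, 0.008 to 0.011 under the full one, 0.013 at its stop (from about 5.5 N). Pressing a tube in drives it to its stop first; then the jaw yields.
- jaw (a joint): Angle of the sprung orange jaw, hinged along x 34 below the seat: 0 closed, up to 0.5 rad swung to +y. Its two round noses (12 thick, from 46 to 70 either side of the middle in x) overhang the fork 17 to +y of the seat and 20 above it. A tube pressed down with 10 to 20 N pushes them aside to about 0.2 rad; they spring back over it when it is home.
- marker: Red marker pen lying on the bench, 130 long, 16 thick; bystander.
- reagent: Closed amber bottle standing on the bench, diameter 56, height 110; bystander.
- dish: White ceramic dish, diameter 90, height 18; bystander.
- counterbox: Flat grey plastic box, 75 x 120 x 22; bystander.
- beaker: Glass beaker, diameter 70, height 80; bystander.
- brush: Cleaning brush lying on the bench, 160 long; bystander.
There are look-alikes about, which are no part of the job. What is shaped like the tube_a but brown is not meant. Leave any purple look-alike of the tube_c alone.

How it is judged:
By the outcome, as a careful person would: the job done as asked, in the order asked, and still so for the second after the job is handed in, with the robot touching nothing.
It also fails if it takes over 72 s, if anything falls off the work surface, if the arm or the gripper's body presses on something with over 40 N, if the wrist force passes 120 N, or if a joint passes its speed limit or range.

## Robot

A 7-joint arm with a two-finger parallel gripper is mounted at the origin on the work surface. World frame = base frame: x ahead of the robot, y to its left, z up, the work surface at z = 0. Lengths are in m, angles in rad, forces in N, time in s.
With the tool pointing down it reaches from about 0.35 to 0.9 m from the base axis. Payload 8.1 kg.
Tool frame: the origin (TCP) lies at the very end of the fingers, on their centre line; the grasp point (between the pads) lies 19 mm behind it; z points along the fingers, y is the line along which they close (so a half turn about z gives the same grasp; the last joint's range is limited). The gripper opens to 92 mm and grips with 3 to 60 N. Pads are 19 mm wide; open, the fingers measure 130 mm over their backs; the gripper's body (75 mm by 190 mm) begins 47 mm behind the grasp point.
Start: joints at [1.243, 0.434, 0.025, 1.573, -0.012, 1.134, -0.075], TCP at [0.139, -0.609, 0.227] pointing down, gripper open.
Joint ranges: [-2.62, 2.62], [-0.44, 2.09], [-1.27, 1.32], [0.08, 2.57], [-1.32, 4.46], [0.12, 2], [-2.74, 2.74]. Speed limits (rad/s): [2.22, 2.22, 3.01, 3.01, 3.14, 3.14, 3.14].

## Interface

Orientations are given as a rotation vector (axis times angle).
In Python, from cell import arm gives the robot as it stands.
- The arm moves only by the tool carry_out, never from a script. Its argument "commands" is a list of rows, each a list of 7 numbers: the opening, from 0 (shut) to 1 (fully open), then the shift along the tool's x, y, z each as a share of 0.025 m, from -1 to 1, then the turn, a rotation vector about the tool's x, y, z each as a share of 0.1 rad, from -1 to 1. A call has 1 to 8 rows; each row shifts and turns the commanded pose from where the row before left it, along the tool's axes as they then stand; what a row does not reach is not made up. A row lasts 1/10 s, in which the tool goes at most 50 mm and 8.59 degrees, less where a joint would pass 70% of its speed; a pose out of reach is approached as far as the arm can. A call with a number of a shift or a turn outside -1 to 1 is refused whole. A call with a gripper value outside its range is refused whole. The fingers move at their own pace and stop on an object; "squeeze" is the grip in N (left out, the last holds). Time passes only in rows, so rows that do not move let the fingers close. It gives the time, the measured TCP pose, the force, the opening and the grip force at its end, in the units of the state.
- arm.observe(): the state, without advancing time (a new reading comes with each control period).
- arm.get_image(name): name is "scene" or "side" or "wrist"; returns a dict with "pixels" (384x512x3 uint8, red, green, blue), "range_z" (384x512 float32, m along the optical axis (not along the pixel's ray), 0 where there is no reading), "mtx" (3x3 intrinsics, pixels), "R" (3x3) and "t" (3): a world point X has camera coordinates R X + t; the wrist camera has in their place "tool_from_camera" (4x4, takes a point from camera to tool coordinates, whose origin is the TCP and whose axes are the flange's). Camera axes: x right, y down, z forward; pixel columns grow to the right and rows downward; lengths in m; the calibration is good to about 2 mm. A picture is of the moment at which its call begins: read the wrist's pose just before it.
- arm.sign_off(): hands the job in; it is judged then, once.
The state is a dict: "clock": time; "joints": joint angles; "dq": joint speeds; "joint_efforts": joint torques, N m; "position": TCP position; "ee_rot": TCP orientation; "force": force on the tool from outside, world axes, zero at the start; "ft_torque": the same for the moment, N m; "width": opening from 0.0 (shut) to 1.0 (fully open); "gripper_force": force on a finger pad.
Only numpy, scipy, OpenCV 4.12 (cv2) and the standard library are available. Lean on these libraries where they do the work, as an engineer would, in place of code of your own. Each camera call takes 0.05 s, during which the arm holds its last target. There are 200 camera calls.

## Working session

There is one attempt and no reset: what is moved stays moved. The work goes in short steps, Python scripts to look and compute and a tool call to move; the robot and the scene stay as the last step left them, time stands still between calls to the robot, and variables do not carry over. Pictures are saved under pics/ and viewed, at most 10 in all, crops included, and the job is handed in when it is done.

Besides the shell and the picture viewer there is one more tool, called after "Emit:" as a command line: name --pt "numbers of a row" for each row, then --argument value for the rest. carry_out: Moves the arm, as the interface text tells. Shift numbers are shares of 0.025 m and turn numbers shares of 0.1 rad, none past 1 either way. Its arguments: {"type":"object","properties":{"commands":{"type":"array"},"squeeze":{"type":"number"}},"required":["commands"]}

```bash
mkdir -p pics; ls; cat > h.py <<'E'
import numpy as np, cv2
from cell import arm
def save(im,f): cv2.imwrite('pics/'+f, im['pixels'][:,:,::-1])
def cloud(im, st=None):
    K=im['mtx']; z=im['range_z']; v,u=np.mgrid[:z.shape[0],:z.shape[1]]
    P=np.stack([(u-K[0,2])/K[0,0]*z,(v-K[1,2])/K[1,1]*z,z],-1)
    if 'R' in im: return (P-im['t'])@im['R']
    T=im['tool_from_camera']; P=P@T[:3,:3].T+T[:3,3]
    R=cv2.Rodrigues(np.array(st['ee_rot'],float))[0]
    return P@R.T+np.array(st['position'])
E
python3 - <<'E'
from h import *
s=arm.observe(); print(s)
a=arm.get_image('scene'); b=arm.get_image('side')
np.save('sc.npy',a,allow_pickle=True); np.save('si.npy',b,allow_pickle=True)
save(a,'scene.png'); save(b,'side.png')
for i in(a,b): print(i['R'],i['t'],i['mtx'],-i['R'].T@i['t'])
E
```

```text
pics
{'clock': 0.0, 'joints': array([ 1.24339361,  0.43524277,  0.02496256,  1.57409258, -0.01163642,
        1.13400453, -0.07511138]), 'dq': array([ 0.00025741,  0.0007941 ,  0.00011548, -0.00045935, -0.00065775,
       -0.00029167, -0.00010679]), 'joint_efforts': array([-2.04864955e-03, -6.67869115e+01,  9.83426683e-01, -3.14467621e+01,
       -6.08344423e-02,  4.28422261e-02,  9.61159481e-05]), 'position': array([ 0.13916816, -0.60878056,  0.2259343 ]), 'ee_rot': array([-3.12021695e+00, -3.52063472e-01,  4.50453767e-04]), 'force': array([ 0.83385825, -0.34521078,  0.31310683]), 'ft_torque': array([ 0.01646647,  0.01655781, -0.01739061]), 'gripper_force': 0.0, 'width': 0.9992639434928512}
[[-0.02413988  0.99954078  0.01831655]
 [ 0.66297033  0.02971947 -0.74805554]
 [-0.74825638 -0.00591464 -0.6633833 ]] [-0.01447584 -0.24357683  1.5337227 ] [[434.71775217   0.         251.86364927]
 [  0.         434.71775217 191.61835938]
 [  0.           0.           1.        ]] [1.30875256 0.03077958 0.83550219]
[[-0.99602407 -0.08805203  0.01352361]
 [-0.0761596   0.76289352 -0.64202274]
 [ 0.04621433 -0.64050006 -0.76656631]] [0.48335805 0.06188303 1.32272635] [[499.68484286   0.         254.35088241]
 [  0.         499.68484286 187.37245917]
 [  0.           0.           1.        ]] [0.42502033 0.84255679 1.04715103]
```

View pics/scene.png

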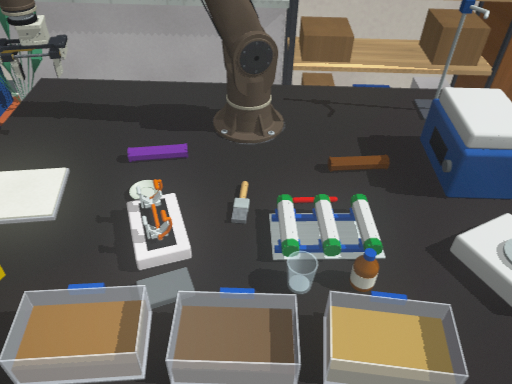

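View pics/side.png

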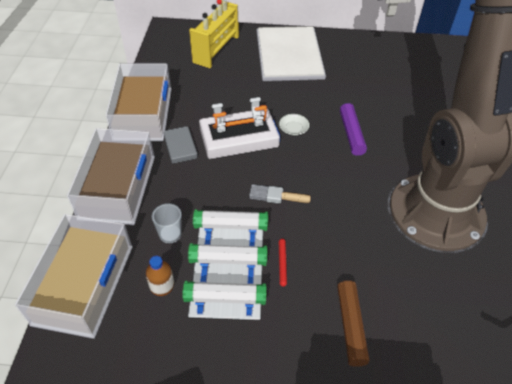

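The scene view shows the three tubes in the rack at about (288,222), (325,224) and (366,222). The mixer with its orange jaw is near (157,230), and the decoys are purple (157,152) and brown (360,162).

```bash
cat > m.py <<'E'
from h import *
for n in('sc','si'):
    im=np.load(n+'.npy',allow_pickle=True).item(); P=cloud(im)
    hsv=cv2.cvtColor(im['pixels'],cv2.COLOR_RGB2HSV); H,S,V=[hsv[...,i].astype(int) for i in range(3)]
    W=(P[...,0]>.3)&(P[...,0]<.85)&(abs(P[...,1])<.45)&(im['range_z']>0)
    print(n,'table z',np.median(P[...,2][W&(V<40)]))
    def top(m,lo,hi): return m&W&(P[...,2]>lo)&(P[...,2]<hi)
    # tubes: top flat
    g=top((S>120)&(H>45)&(H<75),.02,.08); w=top((S<50)&(V>140),.055,.075)&(P[...,1]>.0)
    for nm,m in(('tube',g|w),('orange',top((S>150)&(H<15)&(V>120),.055,.2)),('dev',top((S<40)&(V>120),.085,.15)&(P[...,1]<0)),('body',top((S<40)&(V>150),.044,.054)&(P[...,1]<0))):
        k,L,st,_=cv2.connectedComponentsWithStats(m.astype(np.uint8),connectivity=8)
        for i in range(1,k):
            if st[i,4]<25: continue
            Q=P[L==i]; zt=np.percentile(Q[:,2],95)
            T=Q[Q[:,2]>zt-.005] if nm=='tube' else Q
            (c,sz,an)=cv2.minAreaRect((T[:,:2]*1000).astype(np.float32))
            print(nm,st[i],'c',np.round(c,1),'sz',np.round(sz,1),round(an,1),'z5/95',np.round(np.percentile(Q[:,2],[5,95])*1000,1),'mean',np.round(Q.mean(0)*1000,1))
E
python3 m.py
```

```text
sc table z nan
tube [277 194  22  62 840] c [535.6 115.3] sz [186.1  29.6] 3.2 z5/95 [48.4 67.2] mean [551.6 114.5  61.1]
tube [315 194  26  62 862] c [531.3 215.9] sz [183.6  31.6] 2.1 z5/95 [41.5 67.4] mean [548.9 213.9  60.2]
tube [351 194  31  60 786] c [527.  314.5] sz [183.   29.3] 2.3 z5/95 [54.  67.3] mean [538.4 312.7  61.9]
tube [288 253  24  12 114] c [665.5 134.8] sz [18.1 55. ] 15.4 z5/95 [56.3 73.4] mean [662.7 135.3  65.9]
tube [289 271  20  11  99] c [717.2 128.7] sz [39.5  8.2] 67.1 z5/95 [56.  73.8] mean [716.7 130.4  65. ]
orange [154 179   8  11  41] c [ 491.9 -211.7] sz [31.7 15.5] 9.3 z5/95 [103.5 132.4] mean [ 487.1 -211.9  120.3]
orange [152 204   8  24  66] c [ 547.1 -213.7] sz [94.3 10. ] 19.5 z5/95 [71.9 77.9] mean [ 553.9 -212.    75.2]
orange [159 210  13  29 106] c [ 603.1 -179.9] sz [32.7 33.4] 23.4 z5/95 [ 75.5 132.1] mean [ 609.9 -173.8  109.2]
orange [366 262   9  13  47] c [698.5 288.2] sz [15.6 17.6] 48.0 z5/95 [70.3 89.5] mean [697.7 288.4  79.4]
dev [136 186  13  18  94] c [ 506.7 -251.4] sz [27.2 23. ] 25.9 z5/95 [ 87.6 125.9] mean [ 511.4 -251.
[... 2523 characters left out ...]
58.7 z5/95 [ 86.  100.2] mean [ 802.2 -198.    93.2]
dev [250  98  11  16  92] c [ 505.3 -247.8] sz [28.7 24. ] 18.5 z5/95 [ 86.6 123.1] mean [ 507.2 -251.   107.3]
dev [212 104  11   9  72] c [ 611.3 -218.3] sz [28.6 15.3] 15.8 z5/95 [ 99.2 123.9] mean [ 611.  -217.4  113.6]
dev [126 130  24  24 158] c [799.4 -93.6] sz [ 52.1 103.5] 38.6 z5/95 [ 86.4 100.3] mean [ 806.  -100.2   94.3]
body [222 111  31  10 167] c [ 559.3 -260.8] sz [90.3 30.4] 19.1 z5/95 [45.6 51.3] mean [ 558.4 -261.1   48.4]
body [200 111  79  40 930] c [ 550.  -209.8] sz [210.2 133.5] 18.5 z5/95 [44.6 51.7] mean [ 550.6 -181.3   48.2]
body [134 126  27   4  62] c [ 812.1 -183.4] sz [74.   9.1] 3.8 z5/95 [44.3 53.4] mean [ 812.  -183.9   49.1]
  return _methods._mean(a, axis=axis, dtype=dtype,
  ret = ret.dtype.type(ret / rcount)
```

```bash
python3 - <<'E'
from h import *
a=np.load('sc.npy',allow_pickle=True).item()['pixels'][170:280,110:210]
b=np.load('si.npy',allow_pickle=True).item()['pixels'][90:165,190:290]
o=np.vstack([cv2.resize(a,(400,440),interpolation=2)[:300],])
o=np.hstack([cv2.resize(a,None,fx=4,fy=4,interpolation=2),cv2.copyMakeBorder(cv2.resize(b,None,fx=4,fy=4,interpolation=2),0,140,0,0,0)])
cv2.imwrite('pics/mix.png',o[:,:,::-1])
E
```

```text
(no output)
```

View pics/mix.png

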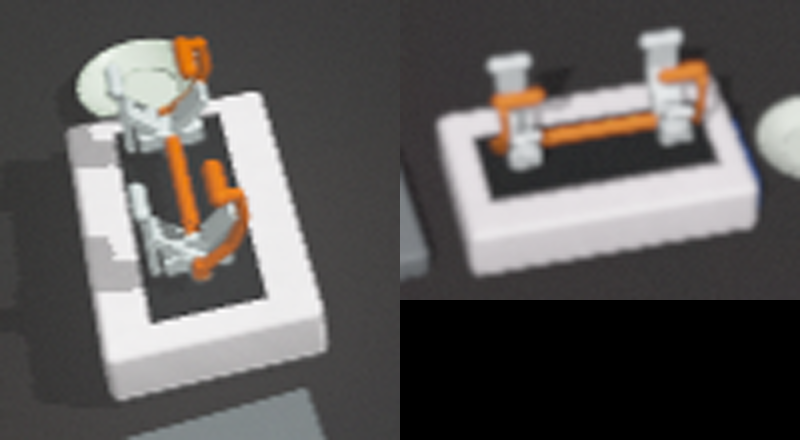

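```bash
cat > go.py <<'E'
import sys
from h import *
# usage: go.py x y z(mm) yaw(deg): turn first, then shifts, in move units
x,y,z,yaw=map(float,sys.argv[1:5]); s=arm.observe()
R=cv2.Rodrigues(np.array(s['ee_rot'],float))[0]
cy,sy=np.cos(np.radians(yaw)),np.sin(np.radians(yaw))
Rt=np.array([[cy,sy,0],[sy,-cy,0],[0,0,-1.]])
d=Rt.T@(np.array([x,y,z])/1000-s['position'])
print('t',round(s['clock'],2),'pos',np.round(np.array(s['position'])*1000,1),'yaw',round(np.degrees(np.arctan2(R[1,0],R[0,0])),2),'F',np.round(s['force'],2),'w',round(s['width']*92,1),round(s['gripper_force'],1))
print('turn',np.round(cv2.Rodrigues(R.T@Rt)[0].ravel()/.1,2),'shift units',np.round(d/.025,2))
E
python3 go.py 545 -215 300 19; python3 -c "
from h import *
s=arm.observe();w=arm.get_image('wrist');print(w['tool_from_camera'],w['mtx'])"
```

```text
t 0.1 pos [ 139.1 -608.8  226. ] yaw 12.87 F [-0.46 -0.09  0.06] w 91.7 0.0
turn [-0.01  0.   -1.07] shift units [20.48 -9.61 -2.96]
[[-2.46250122e-04 -9.65331652e-01 -2.61026324e-01  7.14094575e-02]
 [ 9.99999948e-01 -1.82876155e-04 -2.67076390e-04 -1.21193708e-03]
 [ 2.10081802e-04 -2.61026376e-01  9.65331646e-01 -1.58223771e-01]
 [ 0.00000000e+00  0.00000000e+00  0.00000000e+00  1.00000000e+00]] [[292.82421171   0.         250.71746049]
 [  0.         292.82421171 187.87804322]
 [  0.           0.           1.        ]]
```

Emit:
carry_out --pt "1 0.8 -0.4 -0.5 0 0 -0.5" --pt "1 0.8 -0.4 -0.5 0 0 -0.57" --pt "1 0.85 -0.4 -0.5 0 0 0" --pt "1 0.85 -0.4 -0.5 0 0 0" --pt "1 0.85 -0.4 -0.5 0 0 0" --pt "1 0.85 -0.4 -0.4 0 0 0" --pt "1 0.85 -0.4 0 0 0 0" --pt "1 0.85 -0.4 0 0 0 0"

```text
clock: 0.95
position: [0.2763, -0.4798, 0.3008]
ee_rot: [3.096, 0.525, 0.002]
force: [0.8, -0.2, -0.2]
width: 0.999
gripper_force: 0.0
```

Emit:
carry_out --pt "1 0.85 -0.4 0 0 0 0" --pt "1 0.85 -0.4 0 0 0 0" --pt "1 0.85 -0.4 0 0 0 0" --pt "1 0.85 -0.4 0 0 0 0" --pt "1 0.85 -0.4 0 0 0 0" --pt "1 0.85 -0.4 0 0 0 0" --pt "1 0.85 -0.4 0 0 0 0" --pt "1 0.85 -0.4 0 0 0 0"

```text
clock: 1.75
position: [0.4103, -0.3483, 0.3004]
ee_rot: [3.097, 0.525, 0.002]
force: [0.6, -1.2, 0.0]
width: 1.0
gripper_force: 0.0
```

Emit:
carry_out --pt "1 0.85 -0.4 0 0 0 0" --pt "1 0.85 -0.4 0 0 0 0" --pt "1 0.85 -0.4 0 0 0 0" --pt "1 0.85 -0.4 0 0 0 0" --pt "1 0.85 -0.4 0 0 0 0" --pt "1 0.85 -0.4 0 0 0 0" --pt "1 0.85 -0.4 0 0 0 0" --pt "1 0.3 -0.2 0 0 0 0"

```text
clock: 2.55
position: [0.5339, -0.2249, 0.3002]
ee_rot: [-3.096, -0.529, -0.003]
force: [-0.0, 0.7, 0.2]
width: 1.002
gripper_force: 0.0
```

```bash
python3 go.py 545 -215 300 19
```

```text
t 2.55 pos [ 533.9 -224.9  300.2] yaw 19.39 F [-0.01  0.74  0.18] w 92.2 0.0
turn [-0.   -0.02  0.07] shift units [ 0.55 -0.23  0.01]
```

```bash
cat > w.py <<'E'
from h import *
s=arm.observe(); im=arm.get_image('wrist'); save(im,'w1.png')
P=cloud(im,s); hsv=cv2.cvtColor(im['pixels'],cv2.COLOR_RGB2HSV); H,S,V=[hsv[...,i].astype(int) for i in range(3)]
ok=(im['range_z']>0)&(P[...,2]<.15)&(abs(P[...,0]-.55)<.15)&(abs(P[...,1]+.21)<.12)
def show(nm,m,mn=25):
    k,L,st,_=cv2.connectedComponentsWithStats((m&ok).astype(np.uint8),connectivity=8)
    for i in range(1,k):
        if st[i,4]<mn: continue
        Q=P[L==i]; c,sz,an=cv2.minAreaRect((Q[:,:2]*1000).astype(np.float32))
        print(nm,st[i],'c',np.round(c,1),'sz',np.round(sz,1),round(an,1),'z',np.round(np.percentile(Q[:,2],[5,95])*1000,1),'mean',np.round(Q.mean(0)*1000,1))
Z=P[...,2]
show('orange top',(S>150)&(H<15)&(V>110)&(Z>.115)); show('shaft',(S>150)&(H<15)&(V>110)&(Z<.09)&(Z>.06))
show('prongtop',(S<60)&(Z>.112)); show('body',(S<60)&(V>100)&(abs(Z-.05)<.006),200); show('saddle',(S<60)&(Z>.078)&(Z<.110))
E
python3 w.py
```

```text
orange top [218  85  18  34 270] c [ 601.  -176.4] sz [34.3 18. ] 36.3 z [127.3 132.1] mean [ 602.3 -175.4  130. ]
orange top [222 190  16  28 190] c [ 491.9 -214.6] sz [16.4 32.4] 88.3 z [123.8 132. ] mean [ 490.6 -214.   129.5]
shaft [236  90  15   6  89] c [ 616.5 -184.5] sz [ 6.1 17.2] 20.9 z [73.5 84.6] mean [ 616.4 -184.4   78.9]
shaft [243 115   8  67 408] c [ 551.5 -211.4] sz [86.5  9.5] 19.3 z [72.2 77. ] mean [ 554.4 -211.1   74.7]
shaft [238 199  13   5  50] c [ 484.1 -231.6] sz [ 5.6 16.2] 17.1 z [73.9 84.5] mean [ 484.4 -231.5   78.9]
prongtop [266  91  10  28 241] c [ 612.7 -219.2] sz [28.8 10. ] 19.7 z [120.2 125.9] mean [ 612.7 -218.7  123.7]
prongtop [265 188   9  24 197] c [ 509.  -255.8] sz [28.9  9.9] 20.4 z [120.5 125.8] mean [ 510.  -255.2  123.6]
body [ 198   67   98  150 7623] c [ 551.1 -211.8] sz [208.7 129.9] 19.4 z [48.  51.7] mean [ 564.1 -206.9   49.9]
saddle [236  97   9  17 110] c [ 601.2 -186. ] sz [19.1  9.5] 18.3 z [78.7 89.5] mean [ 600.7 -184.6   85.5]
saddle [250  97  16  17 253] c [ 608.2 -206. ] sz [19.  17.8] 20.0 z [83.  98.9] mean [ 608.4 -206.6   91. ]
saddle [226 183  18  19 151] c [ 494.7 -214.9] sz [20.4 21.6] 18.9 z [82.6 98.4] mean [ 498.1 -215.7   89.3]
saddle [250 183  19  19 245] c [ 505.7 -245.1] sz [19.9 23.9] 20.0 z [82.2 99.1] mean [ 506.6 -243.7   90.5]
```

View pics/w1.png

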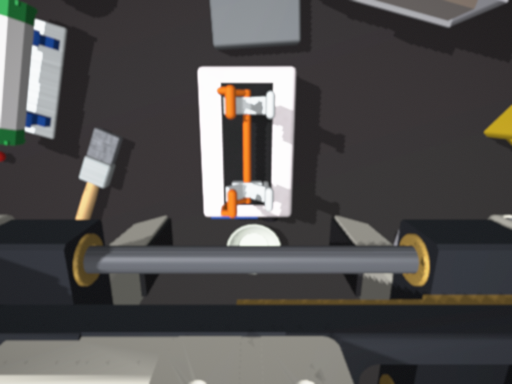

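```bash
python3 go.py 500 180 250 2.5
```

```text
t 2.6 pos [ 534.  -224.7  300. ] yaw 19.39 F [-0.38  1.21  0.14] w 92.0 0.0
turn [-0.01 -0.02  2.95] shift units [ -0.65 -16.23   2.  ]
```

Emit:
carry_out --pt "1 0 -0.3 0 0 0 0.8" --pt "1 0 -0.6 0 0 0 0.8" --pt "1 0 -0.9 0 0 0 0.8" --pt "1 -0.1 -0.95 0 0 0 0.55" --pt "1 -0.1 -0.95 0 0 0 0" --pt "1 -0.1 -0.95 0.2 0 0 0" --pt "1 0 -0.95 0.2 0 0 0" --pt "1 0 -0.95 0.2 0 0 0"

```text
clock: 3.4
position: [0.5081, -0.0667, 0.2847]
ee_rot: [3.14, 0.058, 0.001]
force: [0.6, 0.5, 0.2]
width: 1.002
gripper_force: 0.0
```

Emit:
carry_out --pt "1 0 -0.95 0.2 0 0 0" --pt "1 0 -0.95 0.2 0 0 0" --pt "1 0 -0.95 0.2 0 0 0" --pt "1 0 -0.95 0.2 0 0 0" --pt "1 0 -0.95 0.2 0 0 0" --pt "1 0 -0.95 0.2 0 0 0" --pt "1 0 -0.95 0.2 0 0 0" --pt "1 0 -0.95 0 0 0 0"

```text
clock: 4.2
position: [0.5011, 0.1228, 0.2491]
ee_rot: [3.14, 0.058, -0.001]
force: [0.6, -0.1, 0.7]
width: 1.0
gripper_force: 0.0
```

Emit:
carry_out --pt "1 0 -0.6 0 0 0 0" --pt "1 0 -0.3 0 0 0 0" --pt "1 0 0 0 0 0 0"

```text
clock: 4.5
position: [0.5008, 0.1457, 0.2496]
ee_rot: [3.141, 0.06, 0.001]
force: [0.4, -0.4, -0.6]
width: 1.001
gripper_force: 0.0
```

```bash
cat > w2.py <<'E'
from h import *
s=arm.observe(); im=arm.get_image('wrist'); save(im,'w2.png')
P=cloud(im,s); hsv=cv2.cvtColor(im['pixels'],cv2.COLOR_RGB2HSV); H,S,V=[hsv[...,i].astype(int) for i in range(3)]
ok=(im['range_z']>0)&(P[...,2]<.075)&(P[...,2]>.059)&(abs(P[...,0]-.53)<.11)&(P[...,1]>.05)&(P[...,1]<.4)
m=ok&(V>90)&((S<70)|((H>40)&(H<80)))
k,L,st,_=cv2.connectedComponentsWithStats(m.astype(np.uint8),connectivity=8)
for i in range(1,k):
    if st[i,4]<100: continue
    Q=P[L==i]; c,sz,an=cv2.minAreaRect((Q[:,:2]*1000).astype(np.float32))
    print(st[i],'c',np.round(c,1),'sz',np.round(sz,1),round(an,1),'z',np.round(np.percentile(Q[:,2],[5,95])*1000,1),'mean',np.round(Q.mean(0)*1000,1))
E
python3 w2.py; python3 go.py 536 116 150 2.5
```

```text
[ 173   59   39  157 3823] c [531.3 216.1] sz [180.6  33.1] 3.2 z [59.8 66.2] mean [537.7 215.9  63.9]
[ 264   58   30  157 3821] c [536.6 116.6] sz [180.2  32. ] 3.1 z [59.8 66.2] mean [542.7 117.4  63.9]
[  82   61   50  156 3799] c [525.6 316.1] sz [180.2  33.5] 3.1 z [59.8 66.2] mean [531.8 314.4  63.9]
t 4.55 pos [501.1 144.7 249.4] yaw 2.12 F [ 0.23 -0.29 -0.79] w 92.1 0.0
turn [ 0.01 -0.   -0.07] shift units [1.35 1.21 3.98]
```

```bash
python3 go.py 536.6 116.6 26 3.1
```

```text
t 4.55 pos [501.1 144.7 249.4] yaw 2.12 F [ 0.23 -0.29 -0.79] w 92.1 0.0
turn [ 0.01 -0.   -0.17] shift units [1.36 1.2  8.94]
```

Emit:
carry_out --pt "1 0.4 0.4 0.5 0 0 -0.17" --pt "1 0.5 0.4 0.8 0 0 0" --pt "1 0.46 0.4 1 0 0 0" --pt "1 0 0 1 0 0 0" --pt "1 0 0 1 0 0 0" --pt "1 0 0 1 0 0 0" --pt "1 0 0 0.7 0 0 0" --pt "1 0 0 0 0 0 0"

```text
clock: 5.35
position: [0.5351, 0.1147, 0.0971]
ee_rot: [3.139, 0.082, -0.007]
force: [-0.2, 0.5, 0.7]
width: 0.999
gripper_force: 0.0
```

```bash
python3 go.py 536.6 116.6 26 3.1
```

```text
t 5.35 pos [535.1 114.7  97.1] yaw 2.99 F [-0.2   0.53  0.71] w 91.9 0.0
turn [ 0.02  0.04 -0.02] shift units [ 0.07 -0.07  2.84]
```

Emit:
carry_out --pt "1 0.07 -0.07 0.7 0 0 0" --pt "1 0 0 0.9 0 0 0" --pt "1 0 0 0.8 0 0 0" --pt "1 0 0 0.44 0 0 0" --pt "1 0 0 0 0 0 0" --pt "0.3 0 0 0 0 0 0" --pt "0.3 0 0 0 0 0 0" --pt "0.3 0 0 0 0 0 0" --squeeze 25

```text
clock: 6.15
position: [0.5388, 0.119, 0.0292]
ee_rot: [-3.14, -0.084, -0.002]
force: [0.3, -0.4, -0.2]
width: 0.786
gripper_force: 0.0
```

Emit:
carry_out --pt "0.3 0 0 0 0 0 0" --pt "0.3 0 0 0 0 0 0" --pt "0.3 0 0 0 0 0 0"

```text
clock: 6.45
position: [0.5382, 0.1189, 0.0284]
ee_rot: [3.14, 0.084, 0.0]
force: [-0.8, 0.8, -0.4]
width: 0.527
gripper_force: 0.0
```

```bash
python3 go.py 536.6 116.6 26 3.1
```

```text
t 6.45 pos [538.2 118.9  28.4] yaw 3.08 F [-0.77  0.78 -0.41] w 48.5 0.0
turn [ 0. -0. -0.] shift units [-0.07  0.09  0.09]
```

Emit:
carry_out --pt "0.5 -0.07 0.09 0.08 0 0 0" --pt "0.3 0 0 0 0 0 0" --pt "0.3 0 0 0 0 0 0" --pt "0.3 0 0 0 0 0 0" --pt "0.3 0 0 0 0 0 0"

```text
clock: 6.95
position: [0.5362, 0.1149, 0.0259]
ee_rot: [3.139, 0.083, -0.002]
force: [0.0, -5.3, 0.5]
width: 0.434
gripper_force: 25.0
```

```bash
python3 go.py 536.6 116.6 26 3.1
```

```text
t 6.95 pos [536.2 114.9  25.9] yaw 3.01 F [ 0.01 -5.28  0.53] w 40.0 25.0
turn [ 0.02  0.01 -0.02] shift units [ 0.02 -0.07 -0.  ]
```

Emit:
carry_out --pt "0.3 0 0 -0.3 0 0 0" --pt "0.3 0 0 -0.6 0 0 0" --pt "0.3 0 0 -0.6 0 0 0" --pt "0.3 0 0 -0.3 0 0 0" --pt "0.3 0 0 0 0 0 0" --pt "0.3 0 0 0 0 0 0" --pt "0.3 0 0 0 0 0 0"

```text
clock: 7.65
position: [0.5361, 0.1164, 0.0706]
ee_rot: [3.14, 0.085, -0.002]
force: [-0.2, 0.4, -0.6]
width: 0.433
gripper_force: 25.0
```

Emit:
carry_out --pt "0.3 0 0 0 0 0 0"

```text
clock: 7.75
position: [0.5361, 0.1164, 0.0706]
ee_rot: [3.14, 0.084, -0.002]
force: [-0.6, 0.6, -0.7]
width: 0.434
gripper_force: 25.0
```

Emit:
carry_out --pt "0.3 0 0 0 0 0 0"

```text
clock: 7.85
position: [0.5362, 0.1164, 0.0707]
ee_rot: [3.14, 0.084, -0.001]
force: [0.5, -0.2, -0.7]
width: 0.432
gripper_force: 25.0
```

```bash
python3 go.py 536.6 116.6 26 3.1;python3 -c "
from h import *
print(arm.observe()['joint_efforts'])"
```

```text
t 7.85 pos [536.2 116.4  70.7] yaw 3.08 F [ 0.5  -0.16 -0.74] w 39.7 25.0
turn [ 0.    0.01 -0.  ] shift units [ 0.01 -0.01  1.79]
[ 2.86647359e-03 -6.40158606e+01 -4.69529137e+00 -2.34347123e+01
  1.47558219e-02 -8.37580534e-02 -1.42046410e-03]
```

A weighs about 0.7 N, so it is empty. I'll put it back and try B.

Emit:
carry_out --pt "0.3 0 0 0.4 0 0 0" --pt "0.3 0 0 0.6 0 0 0" --pt "0.3 0 0 0.5 0 0 0" --pt "0.3 0 0 0.27 0 0 0" --pt "0.3 0 0 0 0 0 0" --pt "0.9 0 0 0 0 0 0" --pt "0.9 0 0 0 0 0 0" --pt "0.9 0 0 0 0 0 0"

```text
clock: 8.65
position: [0.5367, 0.1169, 0.0271]
ee_rot: [-3.14, -0.085, -0.001]
force: [-0.1, -0.3, 0.7]
width: 0.648
gripper_force: 0.0
```

Emit:
carry_out --pt "0.9 0 0 0 0 0 0" --pt "0.9 0 0 0 0 0 0" --pt "0.9 0 0 -0.4 0 0 0" --pt "0.9 0 0 -0.8 0 0 0" --pt "0.9 0 0 -0.9 0 0 0" --pt "0.9 0 0 -0.7 0 0 0" --pt "0.9 0 0 0 0 0 0"

```text
clock: 9.35
position: [0.5382, 0.1172, 0.1]
ee_rot: [-3.139, -0.084, -0.007]
force: [-0.6, 0.5, -0.7]
width: 0.901
gripper_force: 0.0
```

```bash
python3 go.py 531.3 216.1 26 3.1
```

```text
t 9.35 pos [538.2 117.2 100. ] yaw 3.07 F [-0.57  0.53 -0.7 ] w 82.9 0.0
turn [-0.01 -0.05 -0.  ] shift units [-0.06 -3.97  2.96]
```

Emit:
carry_out --pt "0.9 0 -0.5 0 0 0 0" --pt "0.9 0 -0.9 0 0 0 0" --pt "0.9 0 -0.95 0 0 0 0" --pt "0.9 0 -0.9 0 0 0 0" --pt "0.9 0 -0.5 0.2 0 0 0" --pt "0.9 0 -0.18 0.4 0 0 0" --pt "0.9 0 0 0.5 0 0 0" --pt "0.9 0 0 0 0 0 0"

```text
clock: 10.15
position: [0.5299, 0.2126, 0.0668]
ee_rot: [3.138, 0.083, -0.006]
force: [0.6, 0.1, -0.6]
width: 0.899
gripper_force: 0.0
```

```bash
python3 go.py 531.3 216.1 26 3.1
```

```text
t 10.15 pos [529.9 212.6  66.8] yaw 3.02 F [ 0.57  0.08 -0.56] w 82.7 0.0
turn [ 0.03  0.04 -0.01] shift units [ 0.06 -0.14  1.63]
```

Emit:
carry_out --pt "0.9 0.03 -0.07 0.6 0 0 0" --pt "0.8 0 0 0.6 0 0 0" --pt "0.7 0 0 0.4 0 0 0" --pt "0.52 0 0 0 0 0 0" --pt "0.52 0 0 0 0 0 0" --pt "0.52 0 0 0 0 0 0" --pt "0.52 0 0 0 0 0 0"

```text
clock: 10.85
position: [0.5324, 0.2166, 0.0301]
ee_rot: [-3.14, -0.084, -0.002]
force: [-0.1, 0.3, 1.1]
width: 0.528
gripper_force: 0.0
```

```bash
python3 go.py 531.3 216.1 26 3.1
```

```text
t 10.85 pos [532.4 216.6  30.1] yaw 3.07 F [-0.13  0.29  1.12] w 48.6 0.0
turn [-0.   -0.01 -0.01] shift units [-0.04  0.02  0.16]
```

Emit:
carry_out --pt "0.5 -0.04 0.02 0.16 0 0 0" --pt "0.3 0 0 0 0 0 0" --pt "0.3 0 0 0 0 0 0" --pt "0.3 0 0 -0.3 0 0 0" --pt "0.3 0 0 -0.6 0 0 0" --pt "0.3 0 0 -0.6 0 0 0" --pt "0.3 0 0 -0.3 0 0 0" --pt "0.3 0 0 0 0 0 0"

```text
clock: 11.65
position: [0.5315, 0.2165, 0.0716]
ee_rot: [-3.139, -0.084, -0.003]
force: [0.7, 0.5, -4.8]
width: 0.43
gripper_force: 25.0
```

Emit:
carry_out --pt "0.3 0 0 0 0 0 0" --pt "0.3 0 0 0 0 0 0"

```text
clock: 11.85
position: [0.5305, 0.2156, 0.0697]
ee_rot: [3.14, 0.084, -0.002]
force: [0.7, -0.6, -4.0]
width: 0.436
gripper_force: 25.0
```

Emit:
carry_out --pt "0.3 0 0 0 0 0 0"

```text
clock: 11.95
position: [0.5305, 0.2157, 0.0698]
ee_rot: [3.14, 0.084, -0.002]
force: [0.8, 0.2, -3.5]
width: 0.436
gripper_force: 25.0
```

```bash
python3 go.py 531.3 216.1 26 3.1
```

```text
t 11.95 pos [530.5 215.7  69.8] yaw 3.08 F [ 0.77  0.21 -3.51] w 40.1 25.0
turn [ 0.    0.01 -0.  ] shift units [ 0.03 -0.02  1.75]
```

B is full: Fz is about -3.5 to -4 N at rest. I'll grip it harder and carry it to the mixer.

```bash
python3 go.py 551.5 -211.6 200 19.4
```

```text
t 11.95 pos [530.5 215.7  69.8] yaw 3.08 F [ 0.77  0.21 -3.51] w 40.1 25.0
turn [ 0.    0.01 -2.85] shift units [-4.89 16.4  -5.21]
```

Emit:
carry_out --pt "0.3 0 0 -0.4 0 0 0" --pt "0.3 0 0 -0.8 0 0 0" --pt "0.3 0 0 -0.9 0 0 0" --pt "0.3 0 0.3 -0.9 0 0 0" --pt "0.3 0 0.6 -0.9 0 0 0" --pt "0.3 0 0.8 -0.8 0 0 0" --pt "0.3 0 0.9 -0.4 0 0 0" --pt "0.3 0 0.9 0 0 0 0" --squeeze 60

```text
clock: 12.75
position: [0.5365, 0.1283, 0.2004]
ee_rot: [-3.14, -0.085, -0.005]
force: [0.5, -0.2, -3.8]
width: 0.431
gripper_force: 60.0
```

Emit:
carry_out --pt "0.3 0 0.9 0 0 0 0" --pt "0.3 0 0.9 0 0 0 0" --pt "0.3 0 0.9 0 0 0 0" --pt "0.3 0 0.9 0 0 0 0" --pt "0.3 0 0.9 0 0 0 0" --pt "0.3 0 0.9 0 0 0 0" --pt "0.3 0 0.9 0 0 0 0" --pt "0.3 0 0.9 0 0 0 0"

```text
clock: 13.55
position: [0.5452, -0.052, 0.1985]
ee_rot: [-3.14, -0.085, -0.0]
force: [0.2, -0.7, -3.9]
width: 0.428
gripper_force: 60.0
```

```bash
python3 go.py 551.5 -211.6 200 19.4
```

```text
t 13.55 pos [545.2 -52.  198.5] yaw 3.1 F [ 0.24 -0.65 -3.88] w 39.3 60.0
turn [-0.   -0.   -2.85] shift units [-1.88  6.11 -0.06]
```

Emit:
carry_out --pt "0.3 0 0.6 0 0 0 -0.7" --pt "0.3 -0.2 0.6 0 0 0 -0.75" --pt "0.3 -0.3 0.7 0 0 0 -0.7" --pt "0.3 -0.3 0.8 0 0 0 -0.7" --pt "0.3 -0.3 0.8 0 0 0 0" --pt "0.3 -0.3 0.8 0 0 0 0" --pt "0.3 -0.2 0.6 0 0 0 0" --pt "0.3 0 0.3 0 0 0 0"

```text
clock: 14.35
position: [0.5387, -0.1891, 0.1982]
ee_rot: [3.097, 0.526, -0.001]
force: [1.0, 0.2, -4.8]
width: 0.43
gripper_force: 60.0
```

Emit:
carry_out --pt "0.3 0 0 0 0 0 0" --pt "0.3 0 0 0 0 0 0" --pt "0.3 0 0 0 0 0 0"

```text
clock: 14.65
position: [0.5393, -0.1857, 0.198]
ee_rot: [-3.095, -0.532, -0.0]
force: [-0.4, 0.6, -3.4]
width: 0.43
gripper_force: 60.0
```

```bash
python3 go.py 551.5 -211.6 180 19.4; cat > tub.py <<'E'
from h import *
s=arm.observe(); im=arm.get_image('wrist'); save(im,'w3.png')
K=im['mtx']; z=im['range_z']; v,u=np.mgrid[:z.shape[0],:z.shape[1]]
T=im['tool_from_camera']
P=np.stack([(u-K[0,2])/K[0,0]*z,(v-K[1,2])/K[1,1]*z,z],-1)@T[:3,:3].T+T[:3,3]
hsv=cv2.cvtColor(im['pixels'],cv2.COLOR_RGB2HSV); H,S,V=[hsv[...,i].astype(int) for i in range(3)]
near=(z>0)&(abs(P[...,2]+.02)<.04)&(abs(P[...,1])<.035)
g=near&(S>120)&(H>40)&(H<80)
Q=P[g]*1000; print('green n',len(Q), np.round(np.percentile(Q,[1,50,99],axis=0),1))
w=near&(P[...,0]>.02)&(P[...,0]<.1)
Q=P[w]*1000; top=Q[Q[:,2]<np.percentile(Q[:,2],5)+4]; print('top z',np.round(np.percentile(top[:,2],[5,50]),1),'y',np.round(np.percentile(top[:,1],[2,98]),1))
for lo in range(20,95,15):
    q=top[(top[:,0]>lo)&(top[:,0]<lo+15)]
    if len(q): print(lo,len(q),np.round(q.mean(0),1),np.round(np.percentile(q[:,1],[2,98]),1))
E
python3 tub.py
```

```text
t 14.65 pos [ 539.3 -185.7  198. ] yaw 19.51 F [-0.36  0.64 -3.43] w 39.6 60.0
turn [-0.01 -0.    0.02] shift units [0.12 1.14 0.72]
green n 5608 [[ 69.4 -21.1 -41.5]
 [ 80.3  -1.3 -39.2]
 [ 90.6  18.1 -28.4]]
top z [-41.  -39.8] y [-12.4  10. ]
20 1696 [ 27.6  -1.2 -39.5] [-12.2   9.7]
35 1838 [ 42.6  -1.2 -39.5] [-12.3   9.6]
50 2042 [ 57.6  -1.3 -39.5] [-12.1   9.6]
65 2325 [ 72.8  -1.2 -39.7] [-12.4  10. ]
80 1929 [ 85.6  -1.2 -39.7] [-14.2  11.1]
```

View pics/w3.png

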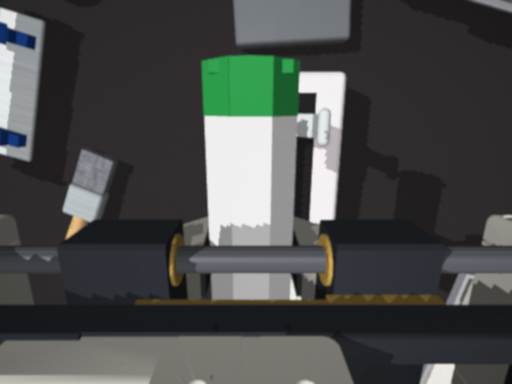

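```bash
python3 go.py 551.2 -212.9 145 19.4
```

```text
t 14.7 pos [ 539.2 -185.9  198. ] yaw 19.51 F [ 0.89 -0.1  -4.23] w 39.4 60.0
turn [-0.   -0.    0.02] shift units [0.09 1.18 2.12]
```

Emit:
carry_out --pt "0.3 0.09 0.4 0.3 0 0 0.02" --pt "0.3 0 0.5 0.6 0 0 0" --pt "0.3 0 0.28 0.7 0 0 0" --pt "0.3 0 0 0.52 0 0 0" --pt "0.3 0 0 0 0 0 0" --pt "0.3 0 0 0 0 0 0" --pt "0.3 0 0 0 0 0 0" --pt "0.3 0 0 0 0 0 0"

```text
clock: 15.5
position: [0.5515, -0.2141, 0.1458]
ee_rot: [3.096, 0.527, 0.002]
force: [-0.4, 1.1, -4.6]
width: 0.432
gripper_force: 60.0
```

```bash
python3 go.py 551.2 -212.9 125 19.4
```

```text
t 15.5 pos [ 551.5 -214.1  145.8] yaw 19.32 F [-0.42  1.06 -4.6 ] w 39.7 60.0
turn [ 0.01 -0.01 -0.01] shift units [ 0.   -0.05  0.83]
```

Emit:
carry_out --pt "0.3 0 -0.04 0.2 0 0 0" --pt "0.3 0 0 0.3 0 0 0" --pt "0.3 0 0 0.3 0 0 0" --pt "0.3 0 0 0 0 0 0" --pt "0.3 0 0 0 0 0 0"

```text
clock: 16.0
position: [0.5504, -0.2135, 0.1246]
ee_rot: [-3.097, -0.526, 0.001]
force: [0.1, -0.5, -3.4]
width: 0.432
gripper_force: 60.0
```

Emit:
carry_out --pt "0.3 0 0 0.2 0 0 0" --pt "0.3 0 0 0.2 0 0 0" --pt "0.3 0 0 0.2 0 0 0" --pt "0.3 0 0 0 0 0 0" --pt "0.3 0 0 0 0 0 0"

```text
clock: 16.5
position: [0.5511, -0.2136, 0.1102]
ee_rot: [3.097, 0.526, 0.001]
force: [0.4, -2.0, 2.1]
width: 0.432
gripper_force: 60.0
```

```bash
python3 go.py 551.2 -212.9 70 19.4
```

```text
t 16.5 pos [ 551.1 -213.6  110.2] yaw 19.29 F [ 0.44 -2.03  2.08] w 39.7 60.0
turn [ 0.01 -0.01 -0.02] shift units [ 0.01 -0.03  1.61]
```

Emit:
carry_out --pt "0.3 0 0 0.2 0 0 0" --pt "0.3 0 0 0.2 0 0 0" --pt "0.3 0 0 0.2 0 0 0" --pt "0.3 0 0 0 0 0 0"

```text
clock: 16.9
position: [0.55, -0.2137, 0.0937]
ee_rot: [-3.097, -0.526, 0.002]
force: [1.4, -4.5, -1.6]
width: 0.429
gripper_force: 60.0
```

Emit:
carry_out --pt "0.3 0 0 0.2 0 0 0" --pt "0.3 0 0 0.2 0 0 0" --pt "0.3 0 0 0.2 0 0 0" --pt "0.3 0 0 0 0 0 0"

```text
clock: 17.3
position: [0.5504, -0.2134, 0.0792]
ee_rot: [-3.097, -0.526, 0.001]
force: [0.3, -4.5, -0.9]
width: 0.429
gripper_force: 60.0
```

```bash
python3 go.py 551.2 -212.9 70 19.4
```

```text
t 17.3 pos [ 550.4 -213.4   79.2] yaw 19.29 F [ 0.33 -4.53 -0.94] w 39.4 60.0
turn [-0.    0.01 -0.02] shift units [ 0.04 -0.01  0.37]
```

Emit:
carry_out --pt "0.3 0 0 0.15 0 0 0" --pt "0.3 0 0 0.15 0 0 0" --pt "0.3 0 0 0.1 0 0 0" --pt "0.3 0 0 0 0 0 0" --pt "0.3 0 0 0 0 0 0"

```text
clock: 17.8
position: [0.5507, -0.2135, 0.0719]
ee_rot: [3.096, 0.526, 0.001]
force: [-8.6, -1.4, 23.0]
width: 0.428
gripper_force: 60.0
```

```bash
python3 go.py 551.2 -212.9 70 19.4; sed -i s/w3.png/w4.png/ tub.py; python3 tub.py; python3 - <<'E'
from h import *
a=arm.get_image('scene');b=arm.get_image('side')
np.save('sc2.npy',a,allow_pickle=True);np.save('si2.npy',b,allow_pickle=True)
o=np.hstack([cv2.resize(a['pixels'][160:270,100:200],None,fx=4,fy=4,interpolation=2),cv2.copyMakeBorder(cv2.resize(b['pixels'][70:170,190:290],None,fx=4,fy=4,interpolation=2),0,40,0,0,0)])
cv2.imwrite('pics/mix2.png',o[:,:,::-1])
E
```

```text
t 17.8 pos [ 550.7 -213.5   71.9] yaw 19.3 F [-8.6  -1.42 23.05] w 39.4 60.0
turn [ 0.01 -0.   -0.02] shift units [ 0.03 -0.02  0.08]
green n 5056 [[ 69.3 -20.5 -41.6]
 [ 80.6  -0.2 -39.4]
 [ 89.9  18.2 -28.5]]
top z [-47.1 -45.3] y [-30.6 -12.7]
35 452 [ 46.6 -17.8 -45.3] [-23.3 -12.7]
50 1148 [ 57.7 -17.8 -45.5] [-23.7 -12.7]
65 1287 [ 70.8 -20.8 -44.7] [-31.5 -12.8]
80 6 [ 85.2   0.4 -42.2] [-7.5  5.6]
```

View pics/mix2.png

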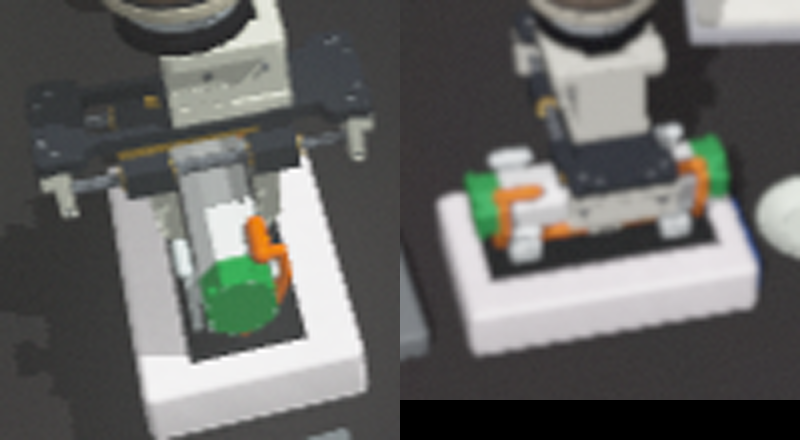

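The tube is down with both noses over it, and its axis is at about 91.5 mm. I'll relax the press, open and retreat.

Emit:
carry_out --pt "0.3 0 0 -0.15 0 0 0" --pt "0.3 0 0 -0.05 0 0 0" --pt "0.65 0 0 0 0 0 0" --pt "0.65 0 0 0 0 0 0" --pt "0.65 0 0 0 0 0 0" --pt "0.65 0 0 0 0 0 0"

```text
clock: 18.55
position: [0.5507, -0.2129, 0.0747]
ee_rot: [-3.096, -0.527, 0.0]
force: [0.2, 0.2, 0.1]
width: 0.64
gripper_force: 0.0
```

Emit:
carry_out --pt "0.65 0 0 -0.3 0 0 0" --pt "0.65 0 0 -0.6 0 0 0" --pt "0.65 0 0 -0.8 0 0 0" --pt "0.65 0 0 -0.8 0 0 0" --pt "0.65 0 0 -0.8 0 0 0" --pt "0.65 -0.3 0 -0.8 0 0 0" --pt "0.65 -0.6 0 -0.8 0 0 0" --pt "0.65 -0.6 0 -0.8 0 0 0"

```text
clock: 19.35
position: [0.515, -0.2255, 0.2187]
ee_rot: [-3.097, -0.527, -0.001]
force: [-0.6, -0.5, -1.1]
width: 0.653
gripper_force: 0.0
```

Emit:
carry_out --pt "0.65 -0.6 0 -0.8 0 0 0" --pt "0.65 -0.4 0 -0.6 0 0 0" --pt "0.65 0 0 -0.5 0 0 0" --pt "0.65 0 0 0 0 0 0" --pt "0.65 0 0 0 0 0 0"

```text
clock: 19.85
position: [0.4922, -0.2335, 0.2647]
ee_rot: [-3.097, -0.527, -0.0]
force: [0.7, -0.0, -1.1]
width: 0.649
gripper_force: 0.0
```

```bash
python3 go.py 551.2 -212.9 70 19.4; sed "s/w1.png/w5.png/;s/^show('shaft.*//" w.py > w5.py; sed -i "s/^show('orange.*/show('orange top',(S>150)\&(H<15)\&(V>110)\&(Z>.10))/;s/^show('prong.*/show('green',(S>120)\&(H>40)\&(H<80)); show('tubetop',(((S<60)\&(V>90))|((S>120)\&(H>40)\&(H<80)))\&(Z>.095))/" w5.py; python3 w5.py
python3 - <<'E'
from h import *
a=arm.get_image('scene');b=arm.get_image('side')
np.save('sc.npy',a,allow_pickle=True);np.save('si.npy',b,allow_pickle=True)
o=np.hstack([cv2.resize(a['pixels'][160:270,100:200],None,fx=4,fy=4,interpolation=2),cv2.copyMakeBorder(cv2.resize(b['pixels'][70:170,190:290],None,fx=4,fy=4,interpolation=2),0,40,0,0,0)])
cv2.imwrite('pics/mix3.png',o[:,:,::-1]); save(a,'end.png')
E
python3 m.py 2>/dev/null| grep tube | head -3
```

```text
t 19.85 pos [ 492.2 -233.5  264.7] yaw 19.33 F [ 0.66 -0.   -1.13] w 59.7 0.0
turn [-0.   -0.   -0.01] shift units [2.5  0.   7.79]
orange top [219  37  20  38 445] c [ 600.4 -176.4] sz [32.8 17.7] 39.2 z [118.5 123.1] mean [ 601.2 -175.   121.1]
orange top [223 158  18  31 327] c [ 491.1 -213.9] sz [32. 18.] 6.1 z [118.3 123.1] mean [ 489.4 -214.2  120.9]
green [232  20  40  27 875] c [ 639.7 -181.2] sz [50.8 38.4] 20.5 z [106.8 117. ] mean [ 626.6 -186.6  113.7]
green [234 183  36  21 585] c [ 456.6 -244.6] sz [59.1 50.8] 19.9 z [  0.7 116.9] mean [ 472.4 -240.8  106.7]
tubetop [ 232   20   40  183 6206] c [ 550.9 -212.1] sz [180.5  40.4] 19.5 z [105.5 116.8] mean [ 557.6 -211.1  113.1]
tubetop [273  43  11  33 327] c [ 612.5 -218.7] sz [29.2  9.6] 21.8 z [105.1 116.7] mean [ 612.  -218.7  114.1]
tubetop [271 156  11  27 258] c [ 509.1 -255.8] sz [28.8  9.9] 19.5 z [ 99.4 116.3] mean [ 509.6 -254.9  113.3]
tube [277 194  22  62 869] c [536.2 114.4] sz [184.5  28.2] 3.9 z5/95 [48.  67.8] mean [550.7 114.3  61.5]
tube [351 194  31  60 789] c [525.  315.6] sz [182.5  31.9] 2.4 z5/95 [54.2 67.3] mean [538.6 312.8  61.9]
tube [288 253  25  12 116] c [666.4 136. ] sz [19.5 55.6] 11.8 z5/95 [57.1 74.5] mean [662.8 136.2  66.1]
```

View pics/mix3.png

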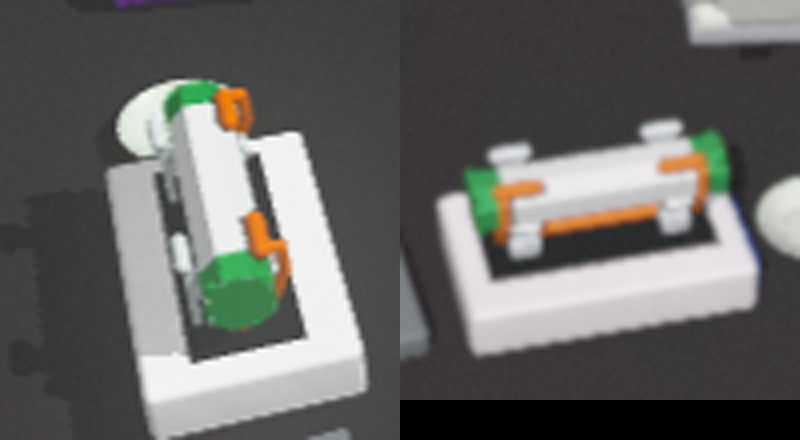

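View pics/end.png

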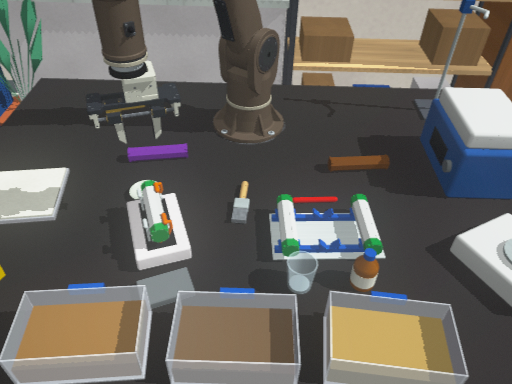

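The tube is centred at (550.9,-212.1) against the seat at (551.2,-211.7). The platform has sunk 9 mm and the jaw is closed, as both views show. The empty tubes lie in the rack and the other objects look unmoved.

```bash
python3 -c "
from cell import arm
print(arm.sign_off())"
```

```text
the job is handed in; nothing more can be done
None
```

The middle tube in the rack was the full one (about 4 N when lifted); it now lies home and centred in the mixer's fork with the jaw closed over it. The two empties are in their rack cradles, and I handed the job in at about 20 s.

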